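# Vent and open the clamped vacuum jar with one hand

### The job

Open the vacuum jar that stands in the jar clamp. First let the vacuum out: take the marker pen from the pen block, press the small recessed vent button in the middle of the lid fully down with its nose for a moment, and stand the pen back in its hole. Then grip the lid, unscrew it anticlockwise until the thread lets go, with the jar staying in its clamp and the other things left alone, lift it off and finish holding the lid level and still in the gripper, two or three centimetres above the jar's mouth; do not put it down or let go.

Things in the scene. Friction and masses are not known exactly. Their poses are not given: they have to be found in the camera images.
- holder: one-handed jar clamp fixed to the table: plywood board 210 x 110 mm, 12 mm thick, with two wooden V jaws lined with black rubber, facing each other along the board's x axis and rising to 50 mm above the table; a screw with a black knob sticks out to x = +137 mm. Origin: on the table, on the jar's axis midway between the jaws. z up.
- jar: square clear, greyish plastic jar of coffee, 66 x 66 mm, flat shoulder at 74 mm, rim of the round neck at 110 mm, 0.27 to 0.45 kg. It stands loose on the clamp's board (foot 12 mm above the table), two corners in the V jaws: they stop it turning or sliding but do not hold it down; pulling up a lid still screwed on lifts the jar. Origin: underside centre; x to the corner in the +x jaw, z up.
- lid: round white ribbed screw lid of the clamped jar, 58 mm diameter, 24 mm high, 70 g. Origin: centre of its lower edge, 94 mm above the jar's foot when closed (18 mm free space under it, down to the jar's flat shoulder); z up, top face 24 mm above the origin. In the middle of the top is a hole, 18 mm in diameter, with the vent button in it.
- lid_grip (a point): point on the lid's axis, 12 mm below its top face: the height to grip. Three-start twist-off thread, unscrews anticlockwise seen from above; tight, it needs about 0.9 N m to turn (grip with 50 N or more); comes free after 60 degrees and meets a stop at 100, so turn about 80 in one grasp, then lift straight up. A sprung rubber seal under the lid pushes it up with 10 to 25 N until it is off.
- vent_top (a point): centre of the top of the black vent button, 13 mm diameter, 4 mm below the lid's top face; fingers are too wide to enter the hole. Not seen while covered; it moves with the lid.
- vent (a joint): vent button travel in m: 0 released, 0.004 fully down; it needs 1.5 N to start and 5 N fully down, and springs back.
- pen: black capped marker pen with a pale band, 140 mm long, 13 mm diameter, 28 g; its nose, the lowest 10 mm, is 8 mm in diameter. It stands upright, nose down, in its hole with 100 mm showing above the block. Origin: the end of the nose; z runs along the pen away from the nose (up).
- pen_block: wooden pen block fixed to the table, 46 mm (x) x 116 mm (y), 50 mm high, with three holes in a row along its y axis at y = +36, 0 and -36 mm. The middle hole is empty, a pencil stub stands in the -36 mm hole, 34 mm above the block. Origin: centre of its underside on the table; z up.
- pen_hole (a point): centre of the mouth of the pen's own hole (block y = +36 mm, 50 mm above the table); hole 17 mm in diameter and 40 mm deep, its floor 10 mm above the table.
- tape_roll: paper tape roll lying flat in front of the clamp, 56 mm diameter, 19 mm high; leave alone. Origin: underside centre.
- spice_tin: small steel spice tin behind the pen block, 49 mm diameter, 62 mm high; leave alone. Origin: underside centre.
- tin_can: food can with a paper label, 73 mm diameter, 108 mm high; leave alone. Origin: underside centre.
- vacuum_pump: white upright hand vacuum pump, 52 mm diameter, 168 mm high; leave alone. Origin: underside centre.
- spare_jar: second square jar with a white lid, no clamp, 66 x 66 mm, 94 mm high; leave alone. Origin: underside centre.
- oil_bottle: green glass bottle, 62 mm diameter, 240 mm high; leave alone. Origin: underside centre.
- torch: black torch lying down, 150 mm long, 42 mm thick; leave alone. Origin: under its middle.

How it is judged:
By the outcome, as a careful person would: the job done as asked, in the order asked, and still so for the second after the job is handed in, while the arm keeps its last pose, push and grip.
It also fails if it takes over 61 s, if anything falls off the work surface, if the arm or the gripper's body presses on something with over 40 N, if the wrist force passes 120 N, or if a joint passes its speed limit or range.

### The arm

A 6-joint arm with a two-finger parallel gripper is mounted at the origin on the work surface. World frame = base frame: x ahead of the robot, y to its left, z up, the work surface at z = 0. Lengths are in m, angles in rad, forces in N, time in s.
With the tool pointing down it reaches from about 0.375 to 0.9 m from the base axis. Payload 3.1 kg.
Tool frame: the origin (TCP) lies at the very end of the fingers, on their centre line; the grasp point (between the pads) lies 19 mm behind it (grip_depth is the distance from the TCP to the grasp point, in m); z points along the fingers, y is the line along which they close (so a half turn about z gives the same grasp; the last joint's range is limited). The gripper opens to 85 mm and grips with 20 to 120 N. Pads are 22 mm wide; open, the fingers measure 114 mm over their backs; the gripper's body (76 mm by 85 mm) begins 54 mm behind the grasp point. The pads swing forward as they close: fully open they stand 13 mm farther back than shut.
Start: joints at [1.125, 0.527, 1.433, -0, 1.181, -0.178], TCP at [0.165, 0.603, 0.231] pointing down, gripper open.
Joint ranges: [-3.08, 3.08], [-0.75, 2.2], [0.22, 2.44], [-1.43, 4.57], [0, 2.65], [-2.85, 2.85]. Speed limits (rad/s): [2.79, 2.79, 3.14, 3.14, 3.14, 3.14].

### API

Orientations are given as a unit quaternion [x, y, z, w].
In Python, from station import * gives the robot as it stands.
- The arm moves only by the tool apply_moves, never from a script. Its argument "plan" is a list of rows, each a list of 7 numbers: the shift along the tool's x, y, z in m, then the turn, a rotation vector about the tool's x, y, z in rad, then the gripper command: -1 is fully open, 1 is shut, values between are in proportion. In form: [[dx, dy, dz, wx, wy, wz, jaw], ...]. A call has 1 to 8 rows; each row shifts and turns the commanded pose from where the row before left it, along the tool's axes as they then stand; what a row does not reach is not made up. A row lasts 1/8 s, in which the tool goes at most 62.5 mm and 10.7 degrees, less where a joint would pass 70% of its speed; a pose out of reach is approached as far as the arm can. A call is refused whole if a number of a shift passes 0.0625 or a number of a turn 0.188, either way. A call with a gripper value outside its range is refused whole. The fingers move at their own pace and stop on an object; "force" is the grip in N (left out, the last holds). Time passes only in rows, so rows that do not move let the fingers close. It gives the time, the measured TCP pose, the force, the opening and the grip force at its end, in the units of the state.
- sense(): the state, without advancing time (a new reading comes with each control period).
- snapshot(name): name is "scene" or "top" or "wrist"; returns the picture (384x512x3 uint8, red, green, blue); there is no depth.
- calibration(name): a dict with "camera_matrix" (3x3 intrinsics, pixels), "R" (3x3) and "t" (3): a world point X has camera coordinates R X + t; the wrist camera has in their place "mount" (4x4, takes a point from camera to tool coordinates, whose origin is the TCP and whose axes are the flange's). Camera axes: x right, y down, z forward; pixel columns grow to the right and rows downward; lengths in m; the calibration is good to about 2 mm. The wrist camera is an equidistant fisheye: a pixel r from the principal point sees the ray r / f radians off the axis. A picture is of the moment at which its call begins: read the wrist's pose just before it. calibration takes no time and is no camera call.
- sign_off(): hands the job in; it is judged then, once.
The state is a dict: "t": time; "q": joint angles; "qd": joint speeds; "tau": joint torques, N m; "tcp_pos": TCP position; "tool_rot": TCP orientation; "force": force on the tool from outside, world axes, zero at the start; "ft_torque": the same for the moment, N m; "finger_gap": opening from 0.0 (shut) to 1.0 (fully open); "gripper_force": force on a finger pad.
Only numpy, scipy, OpenCV 4.12 (cv2) and the standard library are available. Lean on these libraries where they do the work, as an engineer would, in place of code of your own. Each camera call takes 0.05 s, during which the arm holds its last target. There are 200 camera calls.

## Working session

There is one attempt and no reset: what is moved stays moved. The work goes in short steps, Python scripts to look and compute and a tool call to move; the robot and the scene stay as the last step left them, time stands still between calls to the robot, and variables do not carry over. Pictures are saved under pics/ and viewed, at most 12 in all, crops included, and the job is handed in when it is done.

Besides the shell and the picture viewer there is one more tool, called after "Request:" by a JSON object that holds its "method" and its "body", one argument or row to a line. apply_moves: Moves the arm, as the interface text tells. Its arguments: {"type":"object","properties":{"plan":{"type":"array"},"force":{"type":"number"}},"required":["plan"]}

```bash
mkdir -p pics; ls; python3 - <<'E'
from station import *
import cv2,numpy as np
s=sense();print({k:np.round(v,3).tolist() for k,v in s.items()})
for n in ("scene","top","wrist"):
    cv2.imwrite(f"pics/{n}0.png",snapshot(n)[:,:,::-1]);c=calibration(n);print(n,{k:np.round(v,4).tolist() if not isinstance(v,str) else v for k,v in c.items()})
a=[cv2.imread(f"pics/{n}0.png") for n in("scene","top","wrist")]
E
```

```text
pics
{'t': 0.0, 'q': [1.126, 0.528, 1.434, -0.0, 1.181, -0.178], 'qd': [0.0, 0.0, 0.001, 0.001, -0.0, 0.0], 'tau': [-0.001, -44.236, -17.802, -0.0, 0.008, -0.0], 'tcp_pos': [0.164, 0.602, 0.23], 'tool_rot': [0.133, 0.991, -0.001, -0.0], 'force': [0.114, 0.038, -0.555], 'ft_torque': [0.018, -0.024, 0.06], 'gripper_force': 0.0, 'finger_gap': 0.997}
scene {'camera_matrix': [[389.7699, 0.0, 255.1125], [0.0, 389.7699, 189.7927], [0.0, 0.0, 1.0]], 'R': [[0.7828, 0.6222, -0.0085], [0.4914, -0.6265, -0.605], [-0.3818, 0.4694, -0.7962]], 't': [-0.4077, -0.2045, 1.5404]}
top {'camera_matrix': [[369.769, 0.0, 257.9008], [0.0, 369.769, 191.6777], [0.0, 0.0, 1.0]], 'R': [[-0.0188, -0.9998, -0.0077], [-0.9918, 0.0196, -0.1259], [0.126, 0.0053, -0.992]], 't': [0.0003, 0.5762, 1.4462]}
wrist {'camera_matrix': [[297.3186, 0.0, 252.5197], [0.0, 297.3186, 192.0776], [0.0, 0.0, 1.0]], 'mount': [[-0.0008, -0.9648, -0.2628, 0.0667], [1.0, -0.001, 0.0003, -0.0013], [-0.0005, -0.2628, 0.9648, -0.1432], [0.0, 0.0, 0.0, 1.0]]}
```

View pics/top0.png

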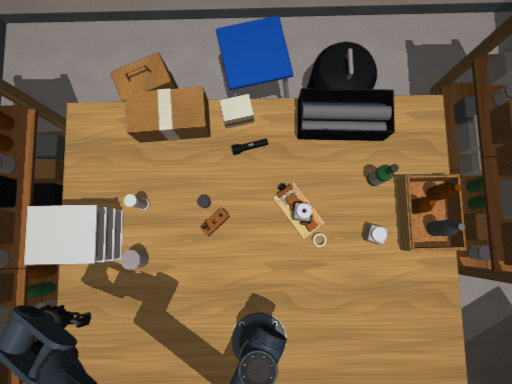

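View pics/scene0.png

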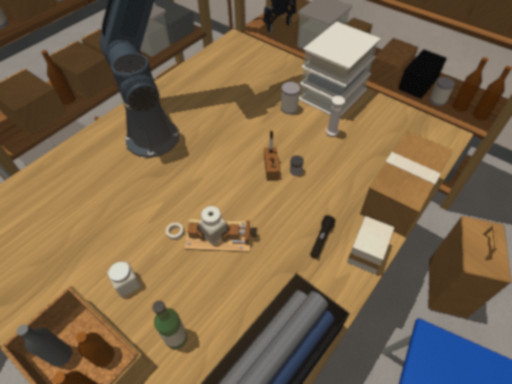

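The top view shows the clamp with its lid at about (303,211) and the pen block at (214,221). In the scene view the lid is at about (211,214) and the block and pen at (271,160). I'll enlarge both.

```bash
python3 - <<'E'
import cv2,numpy as np
t=cv2.imread("pics/top0.png");s=cv2.imread("pics/scene0.png")
f=lambda i,x,y,w,h:cv2.resize(i[y:y+h,x:x+w],(400,300),interpolation=cv2.INTER_CUBIC)
cv2.imwrite("pics/crop0.png",np.vstack([np.hstack([f(t,190,195,52,39),f(t,262,180,80,60)]),np.hstack([f(s,240,123,80,60),f(s,172,195,100,75)])]))
E
```

```text
(no output)
```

View pics/crop0.png

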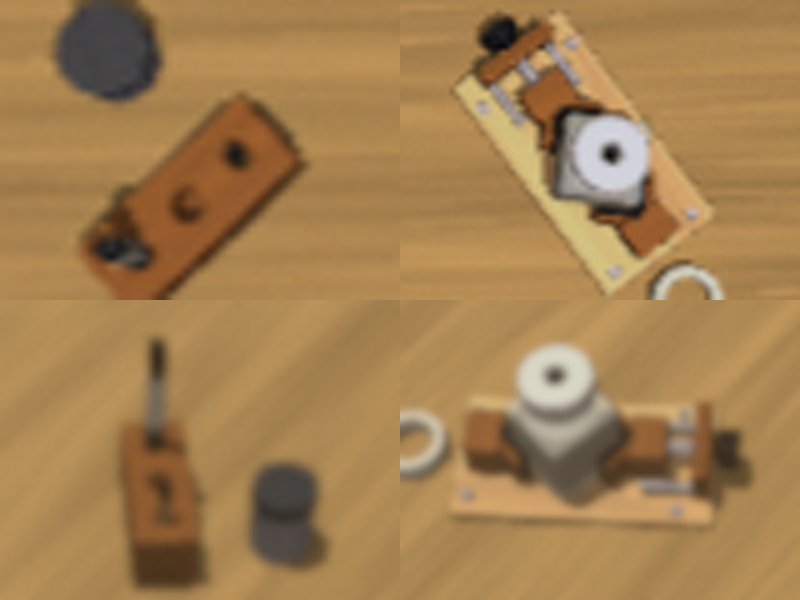

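The crops show, in full-image pixels:
- **Top view:** lid vent (304.4,210.6), pen base about (209,228), pen top (204,227), middle hole (214.3,221.7).
- **Scene view:** vent (210.8,213.8), pen top (271.4,131.4), pen base (271.4,151.6).

```bash
cat > h.py <<'E'
from station import *
import cv2,numpy as np
from scipy.spatial.transform import Rotation as Ro
def ray(n,p,tcp=None,q=None):
    c=calibration(n);K=np.array(c["camera_matrix"])
    v=np.array([(p[0]-K[0,2])/K[0,0],(p[1]-K[1,2])/K[1,1],1.])
    if n=="wrist":
        M=np.array(c["mount"]);r=np.hypot(v[0],v[1]);d=np.array([*(v[:2]/max(r,1e-9)*np.sin(r)),np.cos(r)])
        T=Ro.from_quat(q).as_matrix()
        return np.array(tcp)+T@M[:3,3],T@M[:3,:3]@d
    R=np.array(c["R"]);return -R.T@np.array(c["t"]),R.T@v
def onz(n,p,z,**k):
    o,d=ray(n,p,**k);return o+d*(z-o[2])/d[2]
def tri(*rs):
    A=0;b=0
    for o,d in rs:
        d=d/np.linalg.norm(d);P=np.eye(3)-np.outer(d,d);A=A+P;b=b+P@o
    return np.linalg.solve(A,b)
def proj_wrist(X,tcp,q):
    c=calibration("wrist");K=np.array(c["camera_matrix"]);M=np.array(c["mount"])
    x=Ro.from_quat(q).as_matrix().T@(np.array(X)-tcp);x=M[:3,:3].T@(x-M[:3,3])
    a=np.arctan2(np.hypot(x[0],x[1]),x[2]);u=x[:2]/np.hypot(*x[:2])*a
    return K[:2,:2]@u+K[:2,2]
E
python3 - <<'E'
from h import *
p=lambda *a:print(a[0],np.round(a[1],4))
g=lambda x,y,x0,y0,s:((x+.5)/s-.5+x0,(y+.5)/s-.5+y0)
tv=g(612,153,262,180,5);sv=g(155,75,172,195,4)
p("vent",tri(ray("top",tv),ray("scene",sv)));p("t",onz("top",tv,.126));p("s",onz("scene",sv,.126))
k=400/52
p("midhole",onz("top",g(187,205,190,195,k),.05));p("stub",onz("top",g(237,153,190,195,k),.084))
p("c1",onz("top",g(300,160,190,195,k),.05));p("c2",onz("top",g(240,97,190,195,k),.05));p("c3",onz("top",g(80,243,190,195,k),.05))
p("base t",onz("top",g(147,255,190,195,k),.05));p("top t",onz("top",g(103,245,190,195,k),.15))
p("base s",onz("scene",g(157,143,240,123,5),.05));p("top s",onz("scene",g(157,42,240,123,5),.15))
p("knob",onz("top",g(100,33,262,180,5),.03))
p("tin",onz("top",g(110,50,190,195,k),.062));p("can",onz("top",(133,259),.108))
E
```

```text
vent [ 0.5412 -0.3351  0.3739]
t [ 0.4858 -0.4804  0.126 ]
s [ 0.4907 -0.1762  0.126 ]
midhole [0.4607 0.1646 0.05  ]
stub [0.4845 0.1352 0.084 ]
c1 [0.4826 0.1066 0.05  ]
c2 [0.5156 0.1372 0.05  ]
c3 [0.4423 0.2194 0.05  ]
base t [0.4356 0.1852 0.05  ]
top t [0.4375 0.1921 0.15  ]
base s [0.4401 0.1956 0.05  ]
top s [0.4371 0.1956 0.15  ]
knob [ 0.5973 -0.1067  0.03  ]
tin [0.5399 0.2022 0.062 ]
can [0.3226 0.4604 0.108 ]
```

Request:
{"method": "apply_moves", "body": {
  "plan": [
    [-0.0372,-0.0323,0,0,0,0,-1],
    [-0.0372,-0.0323,0,0,0,0,-1],
    [-0.0372,-0.0323,0,0,0,0,-1],
    [-0.0372,-0.0323,0,0,0,0,-1],
    [-0.0372,-0.0323,0,0,0,0,-1],
    [-0.0372,-0.0323,0,0,0,0,-1],
    [-0.0372,-0.0323,0,0,0,0,-1],
    [-0.0372,-0.0323,0,0,0,0,-1]
  ]
}}

```text
t: 1.15
tcp_pos: [0.3844, 0.2738, 0.2313]
tool_rot: [0.133, 0.991, 0.0, 0.0]
force: [1.6, 1.0, 0.3]
finger_gap: 0.999
gripper_force: 0.0
```

Request:
{"method": "apply_moves", "body": {
  "plan": [
    [-0.0372,-0.0323,0,0,0,0,-0.4],
    [-0.0372,-0.0323,0,0,0,0,-0.4],
    [0,0,0,0,0,0,-0.4],
    [0,0,0,0,0,0,-0.4]
  ]
}}

```text
t: 1.65
tcp_pos: [0.4378, 0.1933, 0.2311]
tool_rot: [0.133, 0.991, 0.0, -0.001]
force: [-0.3, 0.6, -1.1]
finger_gap: 0.705
gripper_force: 0.0
```

```bash
python3 - <<'E'
from h import *
s=sense();im=snapshot("wrist")[:,:,::-1]
P,q=s["tcp_pos"],s["tool_rot"];print(np.round(P,4),np.round(q,4),np.round(s["q"],2),s["finger_gap"],s["t"])
cv2.imwrite("pics/w1.png",im)
print("vent t",onz("top",(304.0,210.3),.126))
for X in ([.4375,.1925,.15],[.4375,.1925,.05],[.4607,.1646,.05]):print(np.round(proj_wrist(X,P,q),1))
cv2.imwrite("pics/w1b.png",cv2.resize(im,(768,576)))
E
```

```text
[0.4378 0.1933 0.2311] [ 1.334e-01  9.911e-01  0.000e+00 -7.000e-04] [ 0.18  0.33  1.79  0.    1.02 -1.12] 0.7054353399548287 1.65
vent t [ 0.49119752 -0.18220977  0.126     ]
[253. 199.]
[252.8 173.5]
[234.6 199.1]
```

View pics/w1b.png

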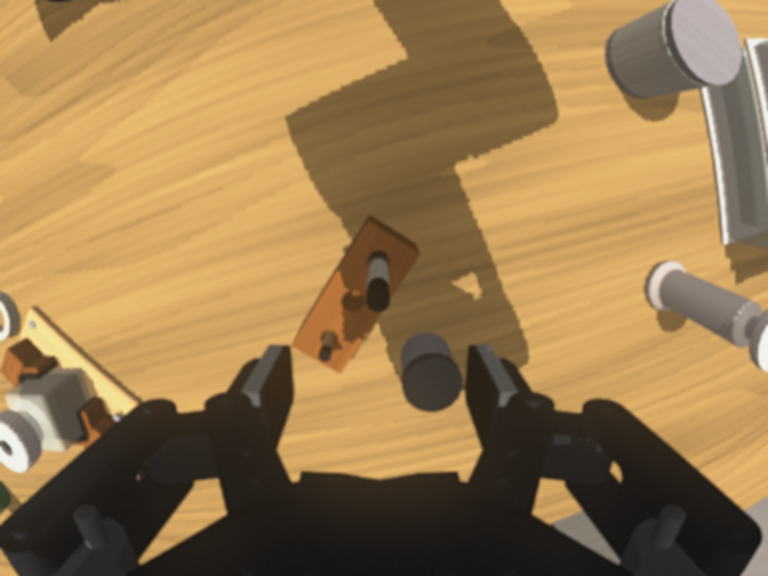

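The wrist view shows the pen top at (252,198.6) and its base at (251,172). Predicted positions were (253,199) and (253,173.5), so the estimate is good and the pen stands upright.

Request:
{"method": "apply_moves", "body": {
  "plan": [
    [0,0,0.045,0,0,0,-0.4],
    [0,0,0.045,0,0,0,-0.4],
    [0,0,0.045,0,0,0,-0.4],
    [0,0,0,0,0,0,1],
    [0,0,0,0,0,0,1],
    [0,0,0,0,0,0,1],
    [0,0,0,0,0,0,1],
    [0,0,0,0,0,0,1]
  ],
  "force": 40
}}

```text
t: 2.7
tcp_pos: [0.4397, 0.1936, 0.0979]
tool_rot: [0.133, 0.991, 0.001, 0.002]
force: [-0.6, 1.6, 7.1]
finger_gap: 0.142
gripper_force: 39.6
```

Request:
{"method": "apply_moves", "body": {
  "plan": [
    [0,0,0,0,0,0,1],
    [0,0,-0.03,0,0,0,1],
    [0,0,-0.04,0,0,0,1],
    [0,0,-0.04,0,0,0,1],
    [0,0,-0.04,0,0,0,1],
    [0,0,0,0,0,0,1]
  ]
}}

```text
t: 3.45
tcp_pos: [0.4405, 0.1936, 0.2498]
tool_rot: [0.133, 0.991, 0.001, 0.004]
force: [0.4, 1.1, -0.6]
finger_gap: 0.142
gripper_force: 39.1
```

Request:
{"method": "apply_moves", "body": {
  "plan": [
    [-0.0184,-0.0432,0,0,0,0,1],
    [-0.0184,-0.0432,0,0,0,0,1],
    [-0.0184,-0.0432,0,0,0,0,1],
    [-0.0184,-0.0432,0,0,0,0,1],
    [-0.0184,-0.0432,0,0,0,0,1],
    [-0.0184,-0.0432,0,0,0,0,1],
    [-0.0184,-0.0432,0,0,0,0,1],
    [-0.0184,-0.0432,0,0,0,0,1]
  ]
}}

```text
t: 4.45
tcp_pos: [0.4884, -0.1801, 0.2451]
tool_rot: [0.133, 0.991, 0.001, -0.001]
force: [1.6, -0.4, -0.2]
finger_gap: 0.139
gripper_force: 39.2
```

Request:
{"method": "apply_moves", "body": {
  "plan": [
    [0,0,0,0,0,0,1],
    [0,0,0,0,0,0,1],
    [0,0,0,0,0,0,1]
  ]
}}

```text
t: 4.82
tcp_pos: [0.4886, -0.1775, 0.2458]
tool_rot: [0.132, 0.991, 0.0, -0.001]
force: [0.2, 0.6, -1.0]
finger_gap: 0.138
gripper_force: 39.2
```

```bash
python3 - <<'E'
from h import *
s=sense();im=snapshot("wrist")[:,:,::-1]
P,q=s["tcp_pos"],s["tool_rot"];print(np.round(P,4),np.round(q,4),np.round(s["q"],2),s["t"])
cv2.imwrite("pics/w2.png",im)
T=Ro.from_quat(q).as_matrix();print(np.round(T,3))
for n,X in (("nose",P+T@[0,0,.088]),("tcp",P),("penhi",P-T@[0,0,.052]),("vent",[.491,-.179,.126])):print(n,np.round(proj_wrist(X,P,q),1))
cv2.imwrite("pics/w2b.png",cv2.resize(im[100:270,140:367],(800,600),interpolation=cv2.INTER_CUBIC))
for n in("top","scene"):cv2.imwrite(f"pics/{n}2.png",snapshot(n)[:,:,::-1])
E
```

```text
[ 0.4886 -0.1775  0.2458] [ 1.324e-01  9.912e-01  5.000e-04 -8.000e-04] [-0.56  0.37  1.68  0.    1.1  -1.87] 4.825
[[-0.965  0.262 -0.002]
 [ 0.262  0.965  0.001]
 [ 0.002  0.001 -1.   ]]
nose [254.1 196.5]
tcp [254.9 242.5]
penhi [256.  300.7]
vent [252.9 189.9]
```

View pics/w2b.png

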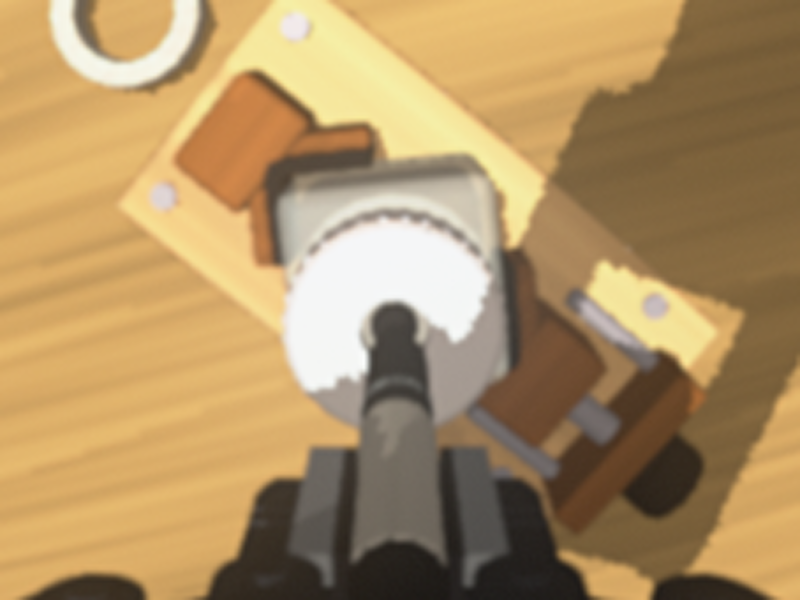

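The hole's ring is centred at about (252,192). The nose and the black button merge near (252,190–196), so I need a contrast-stretched close-up and the two fixed views.

```bash
python3 - <<'E'
import cv2,numpy as np
f=lambda i,x,y,w,h:cv2.resize(i[y:y+h,x:x+w],(400,h*400//w),interpolation=cv2.INTER_CUBIC)
w=cv2.imread("pics/w2.png");g=lambda i,k:np.clip(255*(i/255.)**k,0,255).astype(np.uint8)
a=f(g(w,.45),232,178,40,60)
b=f(g(cv2.imread("pics/scene2.png"),.6),180,170,60,45);c=f(g(cv2.imread("pics/top2.png"),.6),284,193,40,30)
cv2.imwrite("pics/c2.png",np.hstack([a,np.vstack([b,c])]))
E
```

```text
(no output)
```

View pics/c2.png

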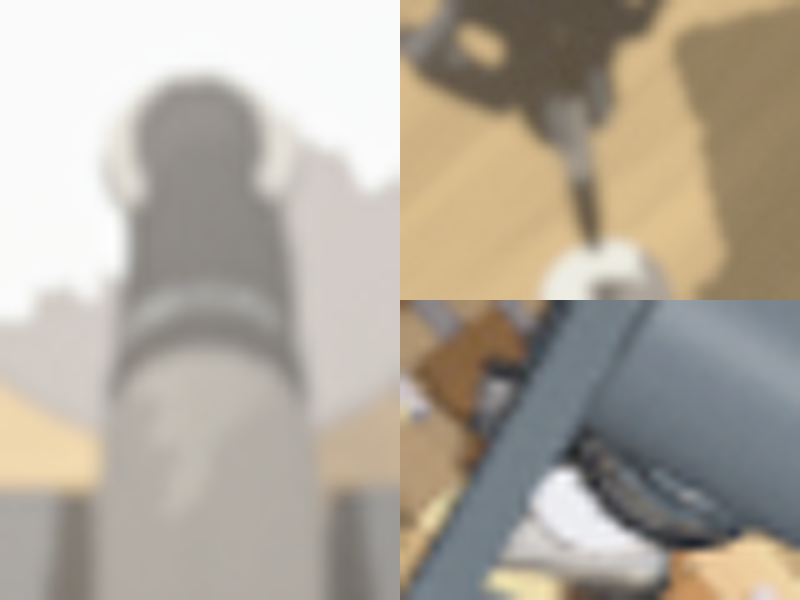

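```bash
python3 - <<'E'
from h import *
s=sense();P,q=s["tcp_pos"],s["tool_rot"];T=Ro.from_quat(q).as_matrix();k=dict(tcp=P,q=q)
h=onz("wrist",(252.1,194.3),.13,**k);b=onz("wrist",(252.0,186.2+6.8),.126,**k);n=onz("wrist",(253.0,202.3),P[2]-.078,**k)
print("hole",h,"button",b,"nose",n,"tcp",P);print("shift tool",T.T@(h-n),T.T@(b-n),"nose rel tcp",T.T@(n-P))
E
```

```text
hole [ 0.49457554 -0.18097398  0.13      ] button [ 0.494434   -0.18103351  0.126     ] nose [ 0.49065683 -0.17915046  0.16831321] tcp [ 0.48912903 -0.1778441   0.24631321]
shift tool [-0.00427339 -0.00073845  0.03831157] [-0.00415384 -0.00083364  0.0423116 ] nose rel tcp [-0.00184469 -0.00087245  0.07799921]
```

Request:
{"method": "apply_moves", "body": {
  "plan": [
    [-0.0035,-0.0008,0.01,0,0,0,1],
    [0,0,0.011,0,0,0,1],
    [0,0,0,0,0,0,1],
    [0,0,0,0,0,0,1]
  ]
}}

```text
t: 5.48
tcp_pos: [0.4924, -0.1806, 0.225]
tool_rot: [0.133, 0.991, 0.0, -0.0]
force: [1.1, 0.4, -0.8]
finger_gap: 0.136
gripper_force: 39.2
```

```bash
python3 - <<'E'
from h import *
s=sense();P,q=s["tcp_pos"],s["tool_rot"];print(P,q,s["force"])
w=snapshot("wrist")[:,:,::-1];sc=snapshot("scene")[:,:,::-1]
cv2.imwrite("pics/w3.png",w)
f=lambda i,x,y,w,h:cv2.resize(i[y:y+h,x:x+w],(400,h*400//w),interpolation=cv2.INTER_CUBIC)
g=lambda i,k:np.clip(255*(i/255.)**k,0,255).astype(np.uint8)
T=Ro.from_quat(q).as_matrix();print(proj_wrist(P+T@[-.0018,-.0009,.088],P,q))
cv2.imwrite("pics/c3.png",np.hstack([f(g(w,.35),232,178,40,60),f(g(sc,.6),190,180,40,60)]))
E
```

```text
[ 0.49243535 -0.1806425   0.22504948] [ 1.33041597e-01  9.91110424e-01  1.17239131e-04 -2.15159925e-04] [ 1.14609737  0.37618151 -0.79987885]
[252.94145547 198.59648242]
```

View pics/c3.png

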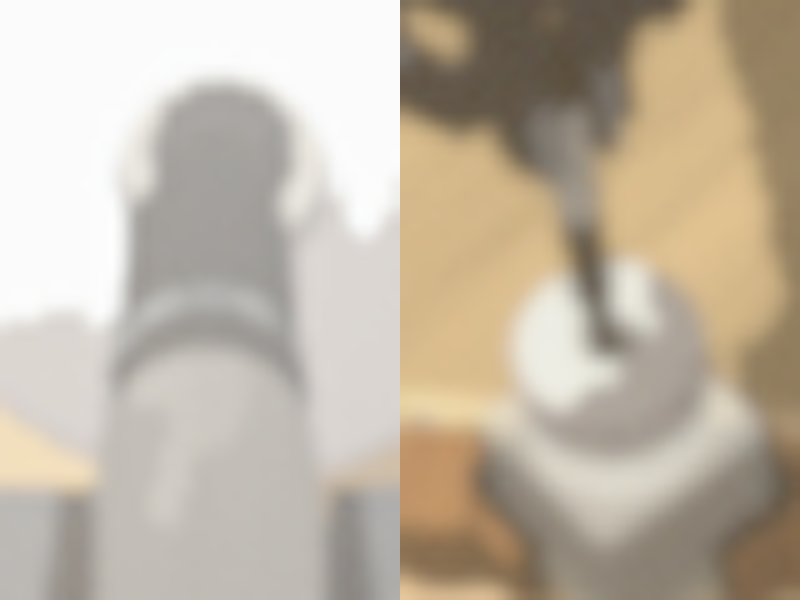

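The wrist view puts the button at col 254.2 and the pen at col 253. In the scene view the nose is over the hole. I'll make a small correction and press while watching the force.

Request:
{"method": "apply_moves", "body": {
  "plan": [
    [-0.0008,0.0008,0.006,0,0,0,1],
    [0,0,0.003,0,0,0,1],
    [0,0,0,0,0,0,1]
  ]
}}

```text
t: 5.95
tcp_pos: [0.4932, -0.1799, 0.2159]
tool_rot: [0.133, 0.991, 0.0, -0.0]
force: [0.5, -0.1, 0.7]
finger_gap: 0.141
gripper_force: 39.2
```

Request:
{"method": "apply_moves", "body": {
  "plan": [
    [0,0,0.002,0,0,0,1],
    [0,0,0,0,0,0,1]
  ]
}}

```text
t: 6.2
tcp_pos: [0.4936, -0.1802, 0.2145]
tool_rot: [0.133, 0.991, -0.0, 0.0]
force: [0.6, 0.8, 0.9]
finger_gap: 0.141
gripper_force: 39.3
```

Request:
{"method": "apply_moves", "body": {
  "plan": [
    [0,0,0.002,0,0,0,1],
    [0,0,0,0,0,0,1]
  ]
}}

```text
t: 6.45
tcp_pos: [0.4937, -0.1802, 0.2126]
tool_rot: [0.133, 0.991, -0.0, 0.0]
force: [-0.2, 0.4, 2.7]
finger_gap: 0.142
gripper_force: 39.5
```

Request:
{"method": "apply_moves", "body": {
  "plan": [
    [0,0,0.001,0,0,0,1],
    [0,0,0,0,0,0,1]
  ]
}}

```text
t: 6.7
tcp_pos: [0.4937, -0.1802, 0.2115]
tool_rot: [0.133, 0.991, -0.0, 0.0]
force: [0.3, 0.9, 3.7]
finger_gap: 0.14
gripper_force: 39.5
```

Request:
{"method": "apply_moves", "body": {
  "plan": [
    [0,0,0.002,0,0,0,1],
    [0,0,0,0,0,0,1]
  ]
}}

```text
t: 6.95
tcp_pos: [0.4939, -0.1803, 0.2103]
tool_rot: [0.133, 0.991, -0.0, 0.001]
force: [-1.2, 0.9, 8.7]
finger_gap: 0.143
gripper_force: 40.2
```

Request:
{"method": "apply_moves", "body": {
  "plan": [
    [0,0,0.001,0,0,0,1],
    [0,0,0,0,0,0,1],
    [0,0,0,0,0,0,1]
  ]
}}

```text
t: 7.32
tcp_pos: [0.4941, -0.1805, 0.2101]
tool_rot: [0.133, 0.991, -0.001, 0.001]
force: [-2.1, 1.1, 12.6]
finger_gap: 0.14
gripper_force: 40.6
```

Request:
{"method": "apply_moves", "body": {
  "plan": [
    [0,0,0,0,0,0,1],
    [0,0,0,0,0,0,1],
    [0,0,-0.008,0,0,0,1],
    [0,0,-0.012,0,0,0,1],
    [0,0,-0.013,0,0,0,1],
    [0,0,-0.013,0,0,0,1]
  ]
}}

```text
t: 8.07
tcp_pos: [0.4934, -0.1801, 0.255]
tool_rot: [0.133, 0.991, 0.0, -0.0]
force: [0.2, -0.0, 0.2]
finger_gap: 0.141
gripper_force: 39.3
```

Request:
{"method": "apply_moves", "body": {
  "plan": [
    [0.0189,0.0433,0,0,0,0,1],
    [0.0189,0.0433,0,0,0,0,1],
    [0.0189,0.0433,0,0,0,0,1],
    [0.0189,0.0433,0,0,0,0,1],
    [0.0189,0.0433,0,0,0,0,1],
    [0.0189,0.0433,0,0,0,0,1],
    [0.0189,0.0433,0,0,0,0,1],
    [0.0189,0.0433,0,0,0,0,1]
  ]
}}

```text
t: 9.07
tcp_pos: [0.4388, 0.1955, 0.255]
tool_rot: [0.133, 0.991, 0.0, 0.001]
force: [0.9, 0.4, -0.4]
finger_gap: 0.141
gripper_force: 39.2
```

Request:
{"method": "apply_moves", "body": {
  "plan": [
    [0,0,0,0,0,0,1],
    [0,0,0,0,0,0,1],
    [0,0,0,0,0,0,1]
  ]
}}

```text
t: 9.45
tcp_pos: [0.4392, 0.1929, 0.2545]
tool_rot: [0.134, 0.991, -0.0, 0.0]
force: [-0.4, 1.3, -0.4]
finger_gap: 0.138
gripper_force: 39.3
```

```bash
python3 - <<'E'
from h import *
s=sense();P,q=s["tcp_pos"],s["tool_rot"];print(P,q,s["force"])
T=Ro.from_quat(q).as_matrix();print("to go tool",np.round(T.T@(np.array([.4400,.1936,.098])-P),4))
w=snapshot("wrist")[:,:,::-1];sc=snapshot("scene")[:,:,::-1]
for X in (P+T@[-.0018,-.0009,.088],[.4375,.1925,.05]):print(proj_wrist(X,P,q))
f=lambda i,x,y,w,h:cv2.resize(i[y:y+h,x:x+w],(400,h*400//w),interpolation=cv2.INTER_CUBIC)
g=lambda i,k:np.clip(255*(i/255.)**k,0,255).astype(np.uint8)
cv2.imwrite("pics/w4.png",w)
cv2.imwrite("pics/c4.png",np.hstack([f(g(w,.5),222,158,60,90),f(g(sc,.6),250,115,40,60)]))
E
```

```text
[0.43923203 0.19289028 0.25445935] [ 1.33777229e-01  9.91011415e-01 -1.50442248e-04  7.69923054e-05] [-0.40008666  1.3451351  -0.42239356]
to go tool [-0.0005  0.0009  0.1565]
[252.94190869 198.59413111]
[252.85712705 168.00086433]
```

View pics/c4.png

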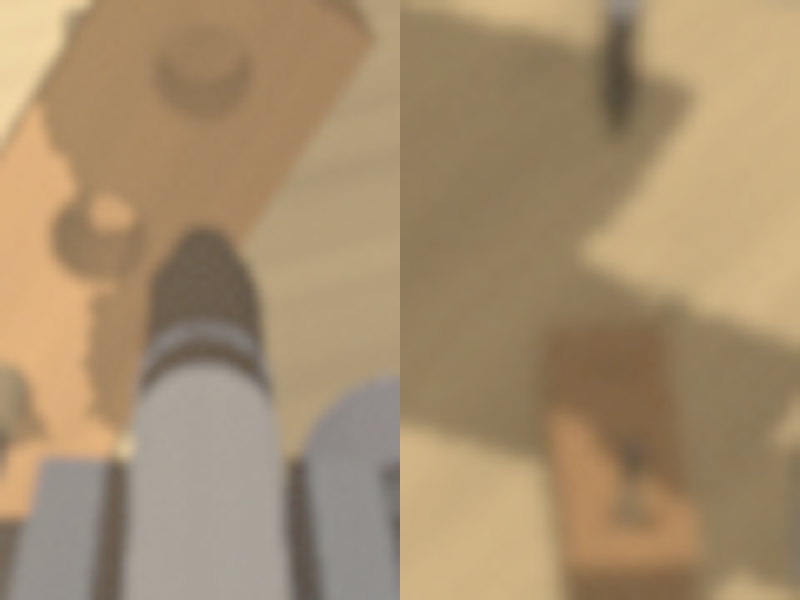

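The wrist view shows the pen's hole centred at (252.4,168.8) and the nose end at about (252.7,197.3).

```bash
python3 - <<'E'
from h import *
s=sense();P,q=s["tcp_pos"],s["tool_rot"];T=Ro.from_quat(q).as_matrix();k=dict(tcp=P,q=q)
h=onz("wrist",(252.4,168.8),.05,**k);n=onz("wrist",(252.7,197.3),P[2]-.088,**k)
print(h,n,"shift",T.T@(h-n),P)
E
```

```text
[0.43829931 0.19169605 0.05      ] [0.43966895 0.19157451 0.16638025] shift [ 0.00136059 -0.00022748  0.11638019] [0.43927664 0.19283382 0.25438025]
```

Request:
{"method": "apply_moves", "body": {
  "plan": [
    [0.0004,0.0003,0.03,0,0,0,1],
    [0,0,0.04,0,0,0,1],
    [0,0,0.035,0,0,0,1],
    [0,0,0.012,0,0,0,1],
    [0,0,0,0,0,0,1],
    [0,0,0.004,0,0,0,1],
    [0,0,0.004,0,0,0,1],
    [0,0,0,0,0,0,1]
  ]
}}

```text
t: 10.55
tcp_pos: [0.4387, 0.1944, 0.1296]
tool_rot: [0.133, 0.991, 0.0, 0.0]
force: [-0.3, 0.9, 0.2]
finger_gap: 0.14
gripper_force: 39.2
```

Request:
{"method": "apply_moves", "body": {
  "plan": [
    [0,0,0.004,0,0,0,1],
    [0,0,0.004,0,0,0,1],
    [0,0,0,0,0,0,1]
  ]
}}

```text
t: 10.92
tcp_pos: [0.4383, 0.1943, 0.1209]
tool_rot: [0.133, 0.991, -0.0, -0.0]
force: [0.2, -0.4, -0.5]
finger_gap: 0.143
gripper_force: 39.2
```

Request:
{"method": "apply_moves", "body": {
  "plan": [
    [0,0,0.007,0,0,0,1],
    [0,0,0.007,0,0,0,1],
    [0,0,0.006,0,0,0,1],
    [0,0,0,0,0,0,1],
    [0,0,0,0,0,0,1]
  ]
}}

```text
t: 11.55
tcp_pos: [0.4386, 0.1943, 0.1013]
tool_rot: [0.133, 0.991, -0.0, -0.0]
force: [0.1, 0.1, 0.3]
finger_gap: 0.138
gripper_force: 39.2
```

Request:
{"method": "apply_moves", "body": {
  "plan": [
    [0,0,0.002,0,0,0,1],
    [0,0,0,0,0,0,-0.3],
    [0,0,0,0,0,0,-0.3],
    [0,0,0,0,0,0,-0.3],
    [0,0,0,0,0,0,-0.3],
    [0,0,-0.03,0,0,0,-0.3],
    [0,0,-0.04,0,0,0,-0.3],
    [0,0,-0.05,0,0,0,-0.5]
  ]
}}

```text
t: 12.55
tcp_pos: [0.4378, 0.1941, 0.2199]
tool_rot: [0.133, 0.991, -0.0, -0.001]
force: [0.9, 1.0, 0.0]
finger_gap: 0.75
gripper_force: 0.0
```

Request:
{"method": "apply_moves", "body": {
  "plan": [
    [0,0,-0.02,0,0,0.186,-1],
    [0,0,-0.02,0,0,0.186,-1],
    [0,0,0,0,0,0.186,-1],
    [0,0,0,0,0,0.186,-1],
    [0,0,0,0,0,0.186,-1],
    [0,0,0,0,0,0.186,-1],
    [0,0,0,0,0,0.186,-1],
    [0,0,0,0,0,0,-1]
  ]
}}

```text
t: 13.55
tcp_pos: [0.4384, 0.1943, 0.2592]
tool_rot: [0.706, 0.709, -0.0, -0.0]
force: [0.5, -0.9, -0.0]
finger_gap: 0.996
gripper_force: 0.0
```

```bash
python3 - <<'E'
from h import *
s=sense();P,q=s["tcp_pos"],s["tool_rot"];T=Ro.from_quat(q).as_matrix();print(np.round(P,4),np.round(q,4),np.round(s["q"],2),s["force"])
print(np.round(T.T@(np.array([.494,-.181,.25])-P),4))
cv2.imwrite("pics/w5.png",snapshot("wrist")[:,:,::-1])
E
```

```text
[0.4384 0.1943 0.2592] [ 7.056e-01  7.086e-01 -1.000e-04 -1.000e-04] [ 0.18  0.29  1.75 -0.    1.1   0.18] [ 0.53360471 -0.87436015 -0.0344623 ]
[-0.3755  0.0541  0.0092]
```

Request:
{"method": "apply_moves", "body": {
  "plan": [
    [-0.0469,0.0068,0,0,0,0,-1],
    [-0.0469,0.0068,0,0,0,0,-1],
    [-0.0469,0.0068,0,0,0,0,-1],
    [-0.0469,0.0068,0,0,0,0,-1],
    [-0.0469,0.0068,0,0,0,0,-1],
    [-0.0469,0.0068,0,0,0,0,-1],
    [-0.0469,0.0068,0,0,0,0,-1],
    [-0.0469,0.0068,0,0,0,0,-1]
  ]
}}

```text
t: 14.6
tcp_pos: [0.4938, -0.1823, 0.2593]
tool_rot: [0.705, 0.709, 0.0, -0.0]
force: [0.2, 0.2, -0.4]
finger_gap: 1.002
gripper_force: 0.0
```

Request:
{"method": "apply_moves", "body": {
  "plan": [
    [0,0,0.03,0,0,0,-1],
    [0,0,0.03,0,0,0,-1],
    [0,0,0,0,0,0,-1],
    [0,0,0,0,0,0,-1]
  ]
}}

```text
t: 15.1
tcp_pos: [0.4944, -0.181, 0.2001]
tool_rot: [0.706, 0.708, 0.0, 0.001]
force: [0.4, 0.3, 0.0]
finger_gap: 1.0
gripper_force: 0.0
```

```bash
python3 - <<'E'
from h import *
s=sense();P,q=s["tcp_pos"],s["tool_rot"];w=snapshot("wrist")[:,:,::-1];print(np.round(P,4),np.round(q,4),np.round(s["q"],2))
cv2.imwrite("pics/w6.png",w)
c=np.round(proj_wrist([.494,-.181,.126],P,q)).astype(int);print(c)
x,y=c-[48,36]
a=cv2.resize(w[y:y+72,x:x+96],(800,600),interpolation=cv2.INTER_CUBIC)
b=cv2.imread("pics/w5.png");f=lambda i:cv2.resize(i,(400,300))
sc=snapshot("scene")[:,:,::-1]
cv2.imwrite("pics/c6.png",np.vstack([np.hstack([f(w),f(a)]),np.hstack([f(b),f(sc[123:183,240:320])])]));print(x,y)
E
```

```text
[ 0.4944 -0.181   0.2001] [7.059e-01 7.083e-01 1.000e-04 7.000e-04] [-0.56  0.44  1.71 -0.    0.99 -0.57]
[253 200]
205 164
```

View pics/c6.png

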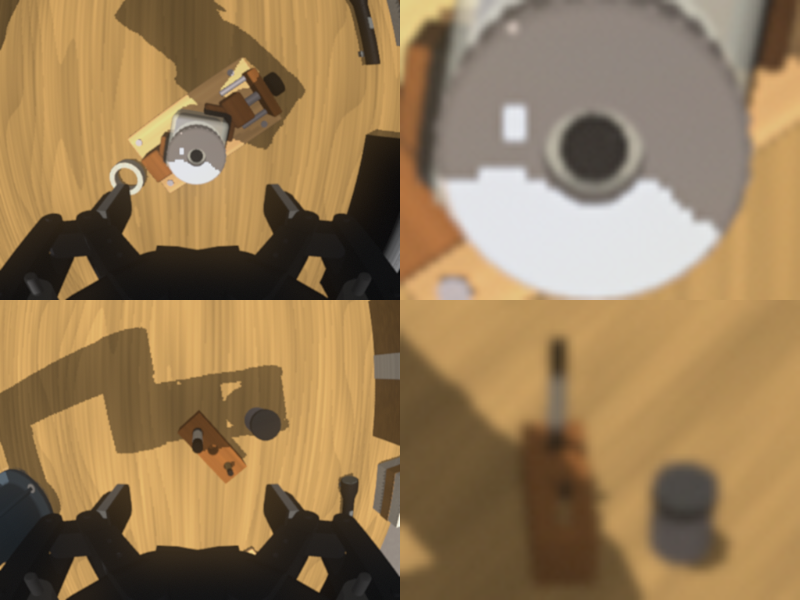

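The pen stands in its hole again (scene crop). The lid's hole centre is at (251.6,199.5) against a predicted (253,200), so I shift by −1 mm in tool y and descend.

Request:
{"method": "apply_moves", "body": {
  "plan": [
    [0.0003,-0.001,0.035,0,0,0,-1],
    [0,0,0.035,0,0,0,-1],
    [0,0,0.022,0,0,0,-1],
    [0,0,0.01,0,0,0,-1],
    [0,0,0,0,0,0,-1],
    [0,0,0,0,0,0,-1]
  ]
}}

```text
t: 15.95
tcp_pos: [0.4936, -0.1809, 0.0984]
tool_rot: [0.706, 0.708, 0.0, 0.001]
force: [0.6, -0.1, -0.3]
finger_gap: 1.004
gripper_force: 0.0
```

Request:
{"method": "apply_moves", "body": {
  "plan": [
    [0,0,0,0,0,0,1],
    [0,0,0,0,0,0,1],
    [0,0,0,0,0,0,1],
    [0,0,0,0,0,0,1]
  ],
  "force": 80
}}

```text
t: 16.45
tcp_pos: [0.4934, -0.1808, 0.0985]
tool_rot: [0.706, 0.708, 0.0, 0.001]
force: [-0.1, -0.1, 5.2]
finger_gap: 0.653
gripper_force: 83.1
```

Request:
{"method": "apply_moves", "body": {
  "plan": [
    [0,0,0,0,0,-0.06,1],
    [0,0,0,0,0,-0.09,1],
    [0,0,0,0,0,-0.09,1],
    [0,0,0,0,0,-0.09,1]
  ],
  "force": 90
}}

```text
t: 16.95
tcp_pos: [0.4939, -0.1809, 0.0992]
tool_rot: [0.581, 0.814, 0.001, 0.002]
force: [-0.4, 1.0, 10.8]
finger_gap: 0.648
gripper_force: 94.0
```

```bash
python3 -c "
from h import *
s=sense();print(np.round(s['q'],3),s['force'],s['ft_torque'],s['tool_rot'])"
```

```text
[-0.565  0.597  1.797  0.002  0.745 -0.896] [-0.37622144  0.95217986 10.76962555] [ 0.13800448  0.21944636 -0.93505068] [0.58135041 0.81365149 0.00083136 0.00150282]
```

Request:
{"method": "apply_moves", "body": {
  "plan": [
    [0,0,-0.0002,0,0,-0.09,1],
    [0,0,-0.0002,0,0,-0.09,1],
    [0,0,-0.0002,0,0,-0.09,1],
    [0,0,-0.0002,0,0,-0.09,1],
    [0,0,-0.0002,0,0,-0.09,1],
    [0,0,-0.0002,0,0,-0.09,1]
  ]
}}

```text
t: 17.7
tcp_pos: [0.4941, -0.1806, 0.1]
tool_rot: [0.343, 0.939, 0.001, 0.002]
force: [0.1, 1.9, 5.8]
finger_gap: 0.656
gripper_force: 93.6
```

```bash
python3 -c "
from h import *
s=sense();print(np.round(s['q'],3),s['force'],s['ft_torque'],s['tool_rot'])"
```

```text
[-0.564  0.595  1.797  0.003  0.747 -1.436] [0.13115842 1.90636068 5.7656229 ] [ 0.25846897 -0.12465472 -0.76526435] [3.43254721e-01 9.39240442e-01 6.42215199e-04 1.78197739e-03]
```

Request:
{"method": "apply_moves", "body": {
  "plan": [
    [0,0,-0.0002,0,0,-0.09,1],
    [0,0,-0.0002,0,0,-0.09,1],
    [0,0,-0.0002,0,0,-0.09,1],
    [0,0,-0.0002,0,0,-0.09,1],
    [0,0,-0.0002,0,0,-0.09,1],
    [0,0,-0.0002,0,0,-0.09,1],
    [0,0,0,0,0,0,1]
  ]
}}

```text
t: 18.58
tcp_pos: [0.4938, -0.1804, 0.1002]
tool_rot: [0.081, 0.997, 0.0, 0.001]
force: [2.5, 1.7, 1.1]
finger_gap: 0.651
gripper_force: 95.0
```

```bash
python3 - <<'E'
from h import *
s=sense();print(np.round(s['q'],3),s['force'],s['ft_torque'],s['tool_rot'])
b=Ro.from_quat([0.7059,0.7083,0.0001,0.0007]);print("turn deg",np.degrees((b.inv()*Ro.from_quat(s['tool_rot'])).magnitude()))
w=snapshot("wrist")[:,:,::-1];sc=snapshot("scene")[:,:,::-1];cv2.imwrite("pics/w7.png",w)
cv2.imwrite("pics/c7.png",np.hstack([cv2.resize(w[120:270,150:350],(400,300)),cv2.resize(sc[170:260,150:270],(400,300))]))
E
```

```text
[-0.564  0.595  1.796  0.003  0.748 -1.974] [2.49111977 1.7070575  1.08232496] [ 0.35933611 -0.42339867 -0.70358925] [8.14195817e-02 9.96678968e-01 3.09476630e-04 1.33784828e-03]
turn deg 80.46517508989429
```

View pics/c7.png

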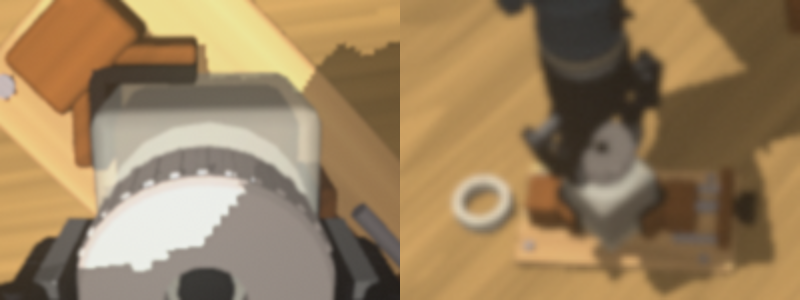

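The lid is still gripped and has turned 80°, and the jar is seated in its jaws. I'll lift a little and check the force for jar weight.

Request:
{"method": "apply_moves", "body": {
  "plan": [
    [0,0,-0.001,0,0,0,1],
    [0,0,-0.001,0,0,0,1],
    [0,0,0,0,0,0,1],
    [0,0,0,0,0,0,1]
  ]
}}

```text
t: 19.18
tcp_pos: [0.493, -0.1806, 0.102]
tool_rot: [0.079, 0.997, -0.0, 0.0]
force: [2.2, 0.9, 3.1]
finger_gap: 0.653
gripper_force: 95.4
```

```bash
python3 - <<'E'
from h import *
s=sense();print(s['force'],s['ft_torque'],s['tcp_pos'])
w=snapshot("wrist")[:,:,::-1];cv2.imwrite("pics/w8.png",w)
E
```

```text
[2.22648077 0.88806286 3.09604604] [ 0.28948868 -0.38874983 -0.01063015] [ 0.49301362 -0.18060117  0.10199254]
```

Request:
{"method": "apply_moves", "body": {
  "plan": [
    [0,0,-0.002,0,0,0,1],
    [0,0,-0.002,0,0,0,1],
    [0,0,0,0,0,0,1],
    [0,0,0,0,0,0,1]
  ]
}}

```text
t: 19.73
tcp_pos: [0.4924, -0.1804, 0.1055]
tool_rot: [0.079, 0.997, 0.0, -0.0]
force: [1.4, 1.1, -1.0]
finger_gap: 0.649
gripper_force: 95.2
```

```bash
python3 - <<'E'
from h import *
s=sense();print(s['force'],s['ft_torque'],s['tcp_pos'])
sc=snapshot("scene");a=cv2.imread("pics/w8.png");w=snapshot("wrist")[:,:,::-1];cv2.imwrite("pics/w9.png",w);cv2.imwrite("pics/s9.png",sc[:,:,::-1])
# jar shoulder/board region change vs. start of lift in scene
s0=cv2.imread("pics/scene2.png")
E
```

```text
[ 1.44560225  1.10004485 -0.9548658 ] [ 0.1379718  -0.22754403 -0.04492461] [ 0.49240877 -0.18037326  0.105493  ]
```

Request:
{"method": "apply_moves", "body": {
  "plan": [
    [0,0,-0.004,0,0,0,1],
    [0,0,-0.005,0,0,0,1],
    [0,0,-0.006,0,0,0,1],
    [0,0,-0.006,0,0,0,1],
    [0,0,-0.006,0,0,0,1],
    [0,0,-0.006,0,0,0,1],
    [0,0,0,0,0,0,1],
    [0,0,0,0,0,0,1]
  ]
}}

```text
t: 20.82
tcp_pos: [0.4926, -0.1804, 0.1386]
tool_rot: [0.079, 0.997, 0.0, -0.0]
force: [0.1, -0.4, -0.9]
finger_gap: 0.649
gripper_force: 95.1
```

```bash
python3 - <<'E'
from h import *
s=sense();print(s['force'],s['tcp_pos'],s['tool_rot'])
w=snapshot("wrist")[:,:,::-1];sc=snapshot("scene")[:,:,::-1]
cv2.imwrite("pics/c10.png",np.hstack([cv2.resize(w[90:270,130:370],(400,300)),cv2.resize(sc[170:260,150:270],(400,300),interpolation=cv2.INTER_CUBIC)]))
E
```

```text
[ 0.10782506 -0.35807369 -0.86492795] [ 0.49263551 -0.18038173  0.13863511] [ 7.92907489e-02  9.96851520e-01  5.73507518e-05 -1.43061057e-04]
```

View pics/c10.png

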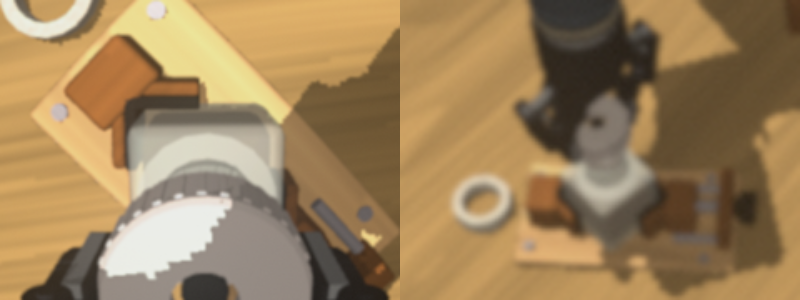

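The jar is still seated in the clamp. The lid is level in the gripper, with its lower edge about 24 mm above the rim, and the wrist feels only the lid's weight.

```bash
python3 -c "
from station import *
print(sign_off())"
```

```text
the job is handed in; nothing more can be done
None
```

The job is handed in at about 21 s: I pressed the vent fully down, stood the pen back in its hole and unscrewed the lid about 80°. The gripper now holds the lid level about 24 mm above the jar's mouth, with the jar still in its clamp.

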